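Switch on the chopper and hold its paddle at slow speed

TASK

Start the small food chopper: press the blue button fully down for a moment and let it come up, then do the same with the orange button, never two controls at once. Then press the black spring paddle down half-way with the fingertips, so that it is level and its yellow front edge stands in the green band of the scale post, never down in the red band, and keep holding it there: after at least two steady seconds the program finishes while still holding it. Leave the cup, the spice jar and the garlic where they stand.

Things in the scene. Friction and masses are not known exactly. Their poses are not given: they have to be found in the camera images.
- chopper: fixed motor base of a food chopper, white with a grey deck 45 mm high; origin on the worktop under it, the base reaching 95 mm to the front (-x, toward the robot), 120 mm back, 115 mm to each side. A clear bowl, 94 mm wide, with a white lid, top 144 mm high, stands 65 mm behind (+x of) the origin. Along the front stand two buttons (+y half) and the paddle (-y half)
- blue_button_top (a point): centre of the top face of the blue round push button, 28 mm in diameter, in a white housing on the deck; it is pressed straight down. The blue and orange buttons may stand either way round, 60 mm apart
- orange_button_top (a point): centre of the top face of the orange round push button, just like the blue one
- blue_button (a joint): travel of the blue button in m: 0 up, 0.006 fully down (4 N there); springs back. Counts as pressed from 0.004 for 0.15 s
- orange_button (a joint): travel of the orange button in m: 0 up, 0.006 fully down (4 N there); springs back. Counts as pressed from 0.004 for 0.15 s
- paddle_pad (a point): centre of the ribbed finger pad on top of the black paddle, where to press it down; it moves with the paddle (46 mm wide, 80 long, 7 thick). The paddle is hinged at its bowl end about a level axis along the chopper's y, 64 mm behind the pad and 70 mm above the worktop; its free end, with a yellow edge 85 mm from the hinge, points to the chopper's -x
- green_band (a point): centre of the front of the green band (64 to 76 mm above the worktop) on the white scale post, 12 mm wide and 82 mm high, that stands 33 mm to the chopper's -y side of the paddle's centre line, beside its tip; the red band below ends 59 mm above the worktop
- paddle (a joint): angle of the paddle in rad: 0 at rest (free end raised 0.22 rad), 0.22 half-way down (level; the yellow edge in the middle of the green band), 0.44 at its lower stop; the spring asks for about 3 N on the pad at 0, 6 N at 0.22, 9 N at 0.44, and lifts it back when let go. Hold it between 0.15 and 0.29; from 0.36 it is in the red
- espresso_cup: small espresso cup, white outside and green inside, 60 mm wide (87 mm with its handle), 50 mm high, bystander on the chopper's -y side; origin under it
- spice_jar: slanting glass spice jar, 77 x 72 x 79 mm, bystander on the chopper's -y side; origin under it
- garlic: garlic bulb, 60 mm wide, 58 mm high, bystander on the chopper's +y side; origin under it

How it is judged:
On the way, in this order (a step that is already met when the one before it is completed fails the run):
1. the blue button is pressed, the others up (value of joint blue_button above 0.004 m and value of joint orange_button below 0.001 m and value of joint paddle below 0.08 rad), for 0.15 s.
2. then the orange button is pressed, the others up (value of joint orange_button above 0.004 m and value of joint blue_button below 0.001 m and value of joint paddle below 0.08 rad), for 0.15 s.
3. then the paddle is held half-way by the fingers for two seconds, both buttons up (value of joint paddle between 0.15 and 0.29 rad and contact force between the fingers and paddle above 1.5 N and value of joint each of blue_button, orange_button below 0.001 m), for 2 s.
At the end, for the whole second after the job is handed in: The fingers still press on the paddle (over 1.5 N) and hold it still (under 0.1 rad/s) between 0.15 and 0.29 rad, both buttons are up (under 1 mm), and cup, spice jar and garlic are within 20 mm of where they stood (all of step 3 and velocity of joint paddle between -0.1 and 0.1 rad/s and distance of each of espresso_cup, spice_jar, garlic from where it was at the start of the episode below 0.02 m); the arm keeps its last pose, push and grip.
It fails at once if the two buttons are down together (over 2 mm) (value of joint each of blue_button, orange_button above 0.002 m).
It fails at once if the paddle is down (over 0.10 rad) together with a button (over 2 mm) (value of joint paddle above 0.1 rad and value of joint any of blue_button, orange_button above 0.002 m).
It fails at once if the paddle is pushed into the red (over 0.36 rad) (value of joint paddle above 0.36 rad).
It fails at once if the cup, spice jar or garlic is shifted by over 20 mm or tipped over (distance of any of espresso_cup, spice_jar, garlic from where it was at the start of the episode above 0.02 m or angle between any of espresso_cup, spice_jar's own z axis and vertical above 0.4 rad).
It also fails if it takes over 48 s, if anything falls off the work surface, if the arm or the gripper's body presses on something with over 40 N, if the wrist force passes 120 N, or if a joint passes its speed limit or range.

ROBOT

A 7-joint arm with a two-finger parallel gripper is mounted at the origin on a cart in front of the work surface, level with it; the furniture and walls round the work are solid. World frame = base frame: x ahead of the robot, y to its left, z up, the work surface at z = 0. Lengths are in m, angles in rad, forces in N, time in s.
With the tool pointing down it reaches from about 0.4 to 0.875 m from the base axis. Payload 19.3 kg.
Tool frame: the origin (TCP) lies on the mounting face of the last link; the fingertips stand 173 mm ahead of it and the grasp point (between the pads) lies 155 mm ahead of it (bot.grip_point_offset is the distance from the TCP to the grasp point, in m); z points along the fingers, y is the line along which they close (so a half turn about z gives the same grasp; the last joint's range is limited). The gripper opens to 85 mm and grips with 20 to 120 N. Pads are 22 mm wide; open, the fingers measure 114 mm over their backs; the gripper's body (76 mm by 85 mm) begins 54 mm behind the grasp point. The pads swing forward as they close: fully open they stand 13 mm farther back than shut.
Start: joints at [1.181, 0.521, -0.036, 1.599, 0.021, 1.021, -0.113], TCP at [0.196, -0.593, 0.405] pointing down, gripper open.
Joint ranges: [-2.91, 2.91], [-0.3, 2.13], [-1.5, 1.42], [0.17, 2.43], [-1.26, 4.41], [0.16, 1.93], [-2.52, 2.52]. Speed limits (rad/s): [1.89, 1.89, 2.39, 2.39, 3.01, 3.01, 3.01].

INTERFACE

Orientations are given as [roll, pitch, yaw] about the fixed x, y, z axes, in that order (R = Rz(yaw) Ry(pitch) Rx(roll)).
In Python, from workcell import bot gives the robot as it stands.
- The arm moves only by the tool arm_command, never from a script. Its argument "deltas" is a list of rows, each a list of 3 entries, a list of its own where there are three numbers: the shift along the tool's x, y, z in cm, then the turn, a rotation vector about the tool's x, y, z in rad, then the finger opening in cm, from 0 to 8.54. In form: [[[tx, ty, tz], [rx, ry, rz], claw], ...]. A call has 1 to 20 rows; each row shifts and turns the commanded pose from where the row before left it, along the tool's axes as they then stand; what a row does not reach is not made up. A row lasts 1/10 s, in which the tool goes at most 50 mm and 8.59 degrees, less where a joint would pass 70% of its speed; a pose out of reach is approached as far as the arm can. A call with a gripper value outside its range is refused whole. The fingers move at their own pace and stop on an object; "newtons" is the grip in N (left out, the last holds). Time passes only in rows, so rows that do not move let the fingers close. It gives the time, the measured TCP pose, the force, the opening and the grip force at its end, in the units of the state.
- bot.observe(): the state, without advancing time (a new reading comes with each control period).
- bot.grab_frame(name): name is "side" or "top"; returns a dict with "frame" (384x512x3 uint8, red, green, blue), "K" (3x3 intrinsics, pixels), "rvec" (rotation vector, rad) and "tvec" (3), from world to camera coordinates, as OpenCV has them. Camera axes: x right, y down, z forward; pixel columns grow to the right and rows downward; lengths in m; the calibration is good to about 2 mm. A picture is of the moment at which its call begins. There is no depth.
- bot.job_done(): hands the job in; it is judged then, once.
Trained networks look in a picture, given as the dict that the camera call returned (one of the last four; its "shot" number tells which), for a name from the list of things; names that differ only in an ending like _2 or _b are one class to them, and where a whole thing is asked for, a point or a joint stands for the part that bears it (a point fixed in the world has none). Each returns a list of dicts, best first, with "p" (0 to 1); they miss things now and then, are a little off and sometimes report something else, mostly with a low value. They report only what shows in the picture. A call takes as long as a camera call.
- bot.find_in(name, picture): "rect" ([left, top, width, height] in pixels, round what is visible of it).
- bot.mark_of(name, picture): "at" ([column, row] in pixels: a listed point, or the origin of a listed thing).
The state is a dict: "clock": time; "qpos": joint angles; "qd": joint speeds; "joint_efforts": joint torques, N m; "position": TCP position; "tool_rot": TCP orientation; "force": force on the tool from outside, world axes, zero at the start; "moment": the same for the moment, N m; "grip_width": finger opening in m; "finger_force": force on a finger pad.
Only numpy, scipy, OpenCV 4.12 (cv2) and the standard library are available. Lean on these libraries where they do the work, as an engineer would, in place of code of your own. Each camera call takes 0.05 s, during which the arm holds its last target. There are 200 camera calls.

## Working session

There is one attempt and no reset: what is moved stays moved. The work goes in short steps, Python scripts to look and compute and a tool call to move; the robot and the scene stay as the last step left them, time stands still between calls to the robot, and variables do not carry over. Pictures are saved under pics/ and viewed, at most 10 in all, crops included, and the job is handed in when it is done.

Besides the shell and the picture viewer there is one more tool, called after "Emit:" as a command line: name --argument value ..., lists and objects as JSON in quotes. arm_command: Moves the arm, as the interface text tells. Its arguments: {"type":"object","properties":{"deltas":{"type":"array","items":{"type":"array"}},"newtons":{"type":"number"}},"required":["deltas"]}

```bash
mkdir -p pics; cat > h.py <<'E'
from workcell import bot
import numpy as np, cv2
def ray(p,uv):
    R=cv2.Rodrigues(np.array(p["rvec"],float))[0];t=np.array(p["tvec"],float).ravel()
    d=R.T@np.linalg.inv(np.array(p["K"]))@np.array([uv[0],uv[1],1.0]);return -R.T@t,d/np.linalg.norm(d)
def atz(p,uv,z):
    c,d=ray(p,uv);return c+d*(z-c[2])/d[2]
def tri(rs):
    A=sum(np.eye(3)-np.outer(d,d) for c,d in rs);b=sum((np.eye(3)-np.outer(d,d))@c for c,d in rs);return np.linalg.solve(A,b)
def proj(p,X):
    return cv2.projectPoints(np.array([X],float),np.array(p["rvec"],float),np.array(p["tvec"],float),np.array(p["K"],float),None)[0].ravel()
E
python3 - <<'E'
from h import *
P={n:bot.grab_frame(n) for n in("side","top")}
for n,p in P.items(): cv2.imwrite(f"pics/{n}0.png",p["frame"][...,::-1]); print(n,ray(p,(256,192)))
for k in["chopper","blue_button_top","orange_button_top","paddle_pad","green_band","espresso_cup","spice_jar","garlic"]:
    rs=[]
    for n,p in P.items():
        m=bot.mark_of(k,p)
        print(k,n,[(np.round(a["at"],1).tolist(),round(a["p"],2)) for a in m[:2]])
        if m: rs.append(ray(p,m[0]["at"]))
    if len(rs)==2: print("   tri",tri(rs).round(4))
s=bot.observe(); print(s["clock"],s["position"],s["tool_rot"],s["force"],s["grip_width"])
E
```

```text
side (array([ 0.4633245 , -0.76943404,  0.69937032]), array([ 0.10533775,  0.82088187, -0.5612993 ]))
top (array([0.45199238, 0.10797935, 1.0266979 ]), array([ 0.13744283, -0.02564653, -0.99017762]))
chopper side [([246.9, 234.5], 0.65)]
chopper top [([259.8, 210.2], 0.72)]
   tri [0.5511 0.0734 0.0045]
blue_button_top side [([230.4, 204.5], 0.48)]
blue_button_top top [([243.0, 233.1], 0.62), ([289.8, 266.0], 0.58)]
   tri [0.5088 0.1084 0.0706]
orange_button_top side [([229.9, 189.9], 0.5), ([228.5, 203.1], 0.16)]
orange_button_top top [([210.8, 223.0], 0.42)]
   tri [0.521  0.1722 0.0693]
paddle_pad side [([208.9, 215.4], 0.62), ([248.2, 232.8], 0.46)]
paddle_pad top [([275.8, 249.8], 0.67)]
   tri [0.4664 0.0454 0.0925]
green_band side [([199.8, 234.4], 0.81)]
green_band top [([292.7, 264.1], 0.64)]
   tri [0.4411 0.0109 0.0698]
espresso_cup side [([219.8, 289.6], 0.73)]
espresso_cup top [([338.1, 253.7], 0.58)]
   tri [ 0.4673 -0.0917  0.0019]
spice_jar side [([276.8, 289.5], 0.66)]
spice_jar top [([347.3, 199.2], 0.62)]
   tri [ 0.5827 -0.1132  0.0049]
garlic side []
garlic top [([188.9, 179.5], 0.63)]
0.9 [ 0.19642981 -0.59334226  0.40470904] [3.14154024e+00 4.55724523e-05 3.19743218e-01] [-0.41933745 -0.34766145  0.56952557] 0.08557596064489835
```

```bash
python3 - <<'E'
import cv2,numpy as np
a=cv2.imread("pics/side0.png");b=cv2.imread("pics/top0.png")
f=lambda i:cv2.resize(i[130:310,140:380],None,fx=3.3,fy=3.3,interpolation=2)
cv2.imwrite("pics/ca.png",f(a));cv2.imwrite("pics/cb.png",f(b))
E
```

```text
(no output)
```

View pics/ca.png

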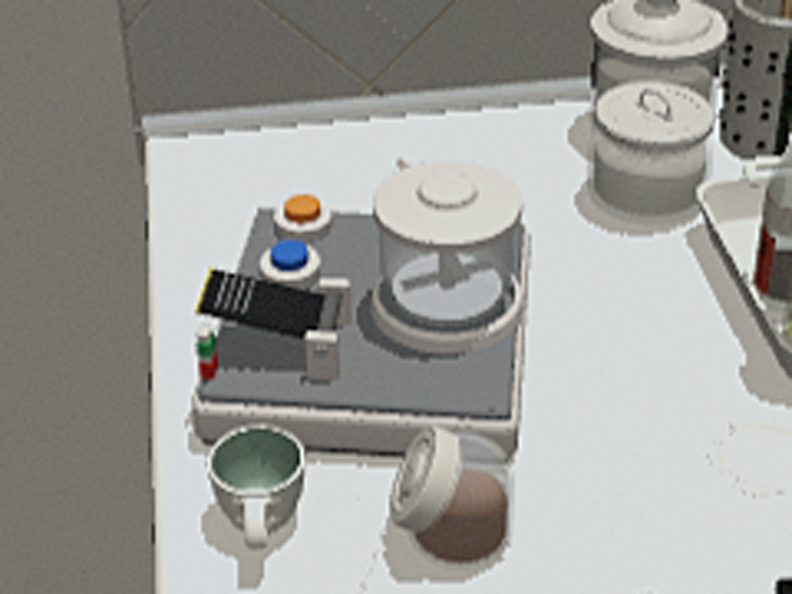

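View pics/cb.png

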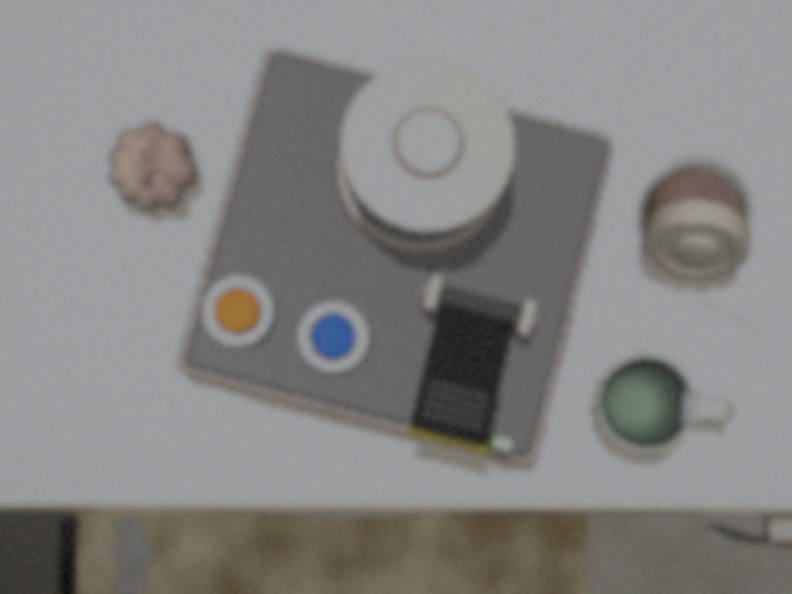

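The side view shows orange at crop (302,207), blue at (290,252) and the pad ribs at (235,292). The top view shows orange at (237,310), blue at (333,336) and the ribs at (459,405). The network points are close to these; the chopper is turned by about -15°.

```bash
cat >m.py <<'E'
from h import *
def T(yaw):
    c,s=np.cos(yaw),np.sin(yaw);return np.array([[c,s,0],[s,-c,0],[0,0,-1.]])
def delta(tip,yaw=None):  # tool-axis shift (cm) in present yaw to put the shut fingertip at tip
    s=bot.observe();R=T(s["tool_rot"][2]);return (R.T@(np.array(tip)+[0,0,.173]-s["position"])*100).round(2), s["tool_rot"]
E
python3 - <<'E'
from m import *
P={n:bot.grab_frame(n) for n in("side","top")}
g=lambda x,y:(140+(x+.5)/3.3-.5,130+(y+.5)/3.3-.5)
C={"blue":((290,250),(333,336)),"orange":((302,205),(237,310)),"pad":((235,294),(459,405))}
q={}
for k,(a,b) in C.items():
    q[k]=tri([ray(P["side"],g(*a)),ray(P["top"],g(*b))]);print(k,q[k].round(4),proj(P["top"],q[k]).round(1),g(*b), "top at z.07/.087",atz(P["top"],g(*b),.07 if k!="pad" else .087).round(4))
d=q["orange"]-q["blue"];print(np.linalg.norm(d[:2]),"yaw",-np.arctan2(d[0],d[1]))
# paddle axis: hinge side mid and tip mid from top
t=atz(P["top"],g(451,438),.0885);hh=atz(P["top"],g(480,308),.073);d=hh-t;print("paddle yaw",np.arctan2(d[1],d[0]),np.hypot(*d[:2]),t,hh)
for k in("blue","orange","pad"):print(k,delta(q[k]))
E
```

```text
blue [0.5073 0.1133 0.0654] [240.6 231. ] (240.56060606060606, 231.46969696969697) top at z.07/.087 [0.5061 0.1133 0.07  ]
orange [0.522  0.1712 0.064 ] [211.5 223.4] (211.46969696969697, 223.5909090909091) top at z.07/.087 [0.5212 0.1708 0.07  ]
pad [0.4657 0.0394 0.0872] [278.7 252.2] (278.74242424242425, 252.37878787878788) top at z.07/.087 [0.4654 0.0394 0.087 ]
0.059697342195674866 yaw -0.24950676671045083
paddle yaw -0.23686641024956584 0.07899744562870599 [0.44638165 0.04422359 0.0885    ] [0.52317333 0.02568624 0.073     ]
blue (array([ 51.72, -57.31,  16.63]), array([ 3.14156306e+00, -4.01395854e-05,  3.19747275e-01]))
orange (array([ 54.93, -62.34,  16.77]), array([ 3.14156306e+00, -4.01395854e-05,  3.19747275e-01]))
pad (array([ 45.45, -51.6 ,  14.45]), array([ 3.14156306e+00, -4.01395854e-05,  3.19747275e-01]))
```

Emit:
arm_command --deltas '[[[2.58,-2.86,0.3],[0,0,0],0],[[2.58,-2.86,0.3],[0,0,0],0],[[2.58,-2.86,0.3],[0,0,0],0],[[2.58,-2.86,0.3],[0,0,0],0],[[2.58,-2.86,0.3],[0,0,0],0],[[2.58,-2.86,0.3],[0,0,0],0],[[2.58,-2.86,0.3],[0,0,0],0],[[2.58,-2.86,0.3],[0,0,0],0],[[2.58,-2.86,0.3],[0,0,0],0],[[2.58,-2.86,0.3],[0,0,0],0],[[2.58,-2.86,0.3],[0,0,0],0],[[2.58,-2.86,0.3],[0,0,0],0],[[2.58,-2.86,0.3],[0,0,0],0],[[2.58,-2.86,0.3],[0,0,0],0],[[2.58,-2.86,0.3],[0,0,0],0],[[2.58,-2.86,0.3],[0,0,0],0],[[2.58,-2.86,0.3],[0,0,0],0],[[2.58,-2.86,0.3],[0,0,0],0],[[2.58,-2.86,0.3],[0,0,0],0],[[2.58,-2.86,0.3],[0,0,0],0]]' --newtons 20

```text
clock: 3.0
position: [0.507, 0.1135, 0.3447]
tool_rot: [3.141, -0.0, 0.32]
force: [1.2, -0.9, -0.1]
grip_width: -0.0002
finger_force: 0.0
```

Emit:
arm_command --deltas '[[[0,0,0],[0,0,0.095],0],[[0,0,0],[0,0,0.095],0],[[0,0,0],[0,0,0.095],0],[[0,0,0],[0,0,0.095],0],[[0,0,0],[0,0,0.095],0],[[0,0,0],[0,0,0.09],0],[[0,0,0],[0,0,0],0],[[0,0,0],[0,0,0],0]]'

```text
clock: 3.8
position: [0.5065, 0.112, 0.3447]
tool_rot: [3.142, -0.0, -0.242]
force: [0.1, -0.6, -0.0]
grip_width: -0.0002
finger_force: 0.0
```

```bash
python3 - <<'E'
from m import *
s=bot.observe();print(s["clock"],s["position"],s["tool_rot"],s["force"],s["grip_width"],s["qpos"])
print(delta([.507,.1133,.065]))
for n in("side","top"):
    p=bot.grab_frame(n);cv2.imwrite(f"pics/{n}1.png",p["frame"][...,::-1])
    print(n,proj(p,s["position"]-[0,0,.173]))
a=cv2.imread("pics/side1.png")
cv2.imwrite("pics/c1.png",cv2.resize(a[90:270,140:380],None,fx=3.3,fy=3.3,interpolation=2))
E
```

```text
3.8 [0.50650729 0.11200418 0.34474073] [ 3.14158826e+00 -1.33422986e-04 -2.42275916e-01] [ 0.10810571 -0.58244775 -0.03525543] -0.00017560499319725742 [-0.20800623  0.43608345 -0.16241294  1.93154349  0.09725736  0.78127628
 -2.23767693]
(array([ 0.02, -0.14, 10.67]), array([ 3.14158826e+00, -1.33422986e-04, -2.42275916e-01]))
side [224.19910998 167.08825419]
top [241.00832897 227.96981862]
```

View pics/c1.png

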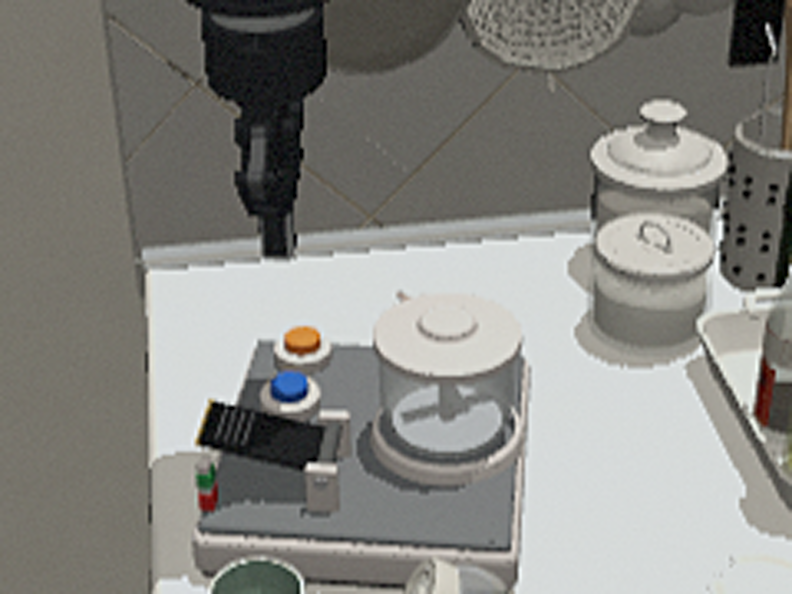

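The closed fingertips are at crop (278,255), directly above the blue button and matching the projected point. I'll go down next.

Emit:
arm_command --deltas '[[[0,0,2],[0,0,0],0],[[0,-0.1,2],[0,0,0],0],[[0,0,2],[0,0,0],0],[[0,0,2],[0,0,0],0],[[0,0,1.3],[0,0,0],0],[[0,0,0],[0,0,0],0],[[0,0,0],[0,0,0],0]]'

```text
clock: 4.6
position: [0.5069, 0.1129, 0.2521]
tool_rot: [-3.141, -0.0, -0.245]
force: [0.5, 0.2, -0.0]
grip_width: -0.0003
finger_force: 0.0
```

Emit:
arm_command --deltas '[[[0,0,0.3],[0,0,0],0],[[0,0,0.2],[0,0,0],0],[[0,0,0.2],[0,0,0],0],[[0,0,0.2],[0,0,0],0],[[0,0,0],[0,0,0],0],[[0,0,0],[0,0,0],0]]'

```text
clock: 5.2
position: [0.5068, 0.1129, 0.2427]
tool_rot: [-3.142, 0.0, -0.245]
force: [-0.2, 0.1, 0.3]
grip_width: 0.0
finger_force: 0.0
```

Emit:
arm_command --deltas '[[[0,0,0.2],[0,0,0],0],[[0,0,0.2],[0,0,0],0],[[0,0,0],[0,0,0],0],[[0,0,0],[0,0,0],0]]'

```text
clock: 5.6
position: [0.5068, 0.1129, 0.2387]
tool_rot: [-3.141, -0.0, -0.245]
force: [0.5, -1.0, 2.7]
grip_width: -0.0
finger_force: 0.9
```

Emit:
arm_command --deltas '[[[0,0,0.2],[0,0,0],0],[[0,0,0],[0,0,0],0],[[0,0,0],[0,0,0],0]]'

```text
clock: 5.9
position: [0.5068, 0.1129, 0.2367]
tool_rot: [-3.142, -0.0, -0.245]
force: [0.4, -0.6, 3.4]
grip_width: 0.0003
finger_force: 1.4
```

Emit:
arm_command --deltas '[[[0,0,0.15],[0,0,0],0],[[0,0,0],[0,0,0],0],[[0,0,0],[0,0,0],0],[[0,0,0],[0,0,0],0]]'

```text
clock: 6.3
position: [0.5068, 0.1129, 0.2353]
tool_rot: [-3.141, -0.0, -0.245]
force: [1.2, -0.0, 4.0]
grip_width: -0.0001
finger_force: 1.7
```

Emit:
arm_command --deltas '[[[0,0,0.1],[0,0,0],0],[[0,0,0],[0,0,0],0],[[0,0,0],[0,0,0],0],[[0,0,0],[0,0,0],0]]'

```text
clock: 6.7
position: [0.5068, 0.1129, 0.2344]
tool_rot: [-3.141, -0.0, -0.245]
force: [-0.3, 0.1, 9.3]
grip_width: -0.0001
finger_force: 4.4
```

Emit:
arm_command --deltas '[[[0,0,-1],[0,0,0],0],[[0,0,-1.5],[0,0,0],0],[[0,-2,0],[0,0,0],0],[[0,-2,0],[0,0,0],0],[[0,-2,0],[0,0,0],0],[[0,0,0],[0,0,0],0],[[0,0,0],[0,0,0],0]]'

```text
clock: 7.4
position: [0.521, 0.1711, 0.2593]
tool_rot: [3.141, 0.0, -0.245]
force: [-0.9, -1.1, 0.6]
grip_width: -0.0001
finger_force: 0.0
```

```bash
python3 - <<'E'
from m import *
print(delta([.522,.1712,.068]))
p=bot.grab_frame("side");cv2.imwrite("pics/s2.png",cv2.resize(p["frame"][140:260,160:320,::-1],None,fx=5,fy=5,interpolation=2))
E
```

```text
(array([ 0.09, -0.04,  1.83]), array([ 3.14110882e+00,  4.94353987e-04, -2.44629831e-01]))
```

View pics/s2.png

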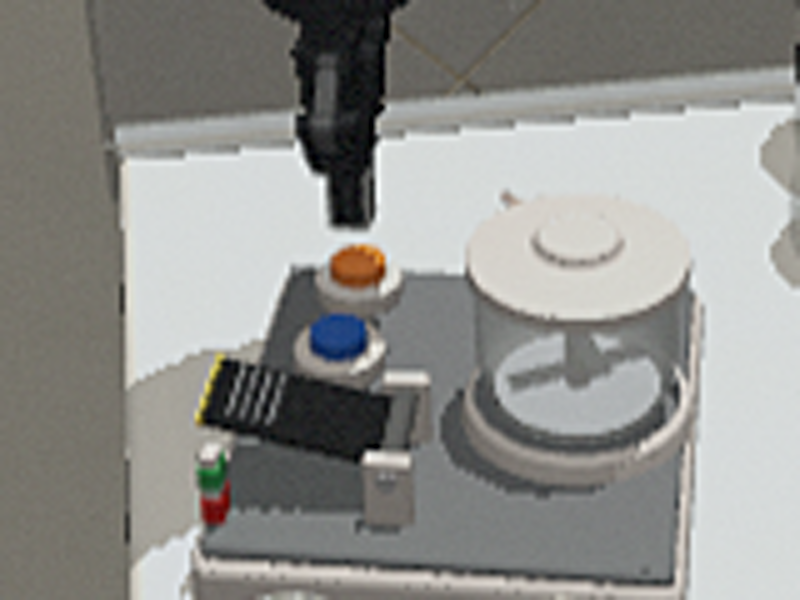

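The blue button is back up at (338,337), and the fingertips at (350,225) hang straight above orange at (358,262).

Emit:
arm_command --deltas '[[[0,0,1.2],[0,0,0],0],[[0,0,0.4],[0,0,0],0],[[0,0,0.3],[0,0,0],0],[[0,0,0.3],[0,0,0],0],[[0,0,0.2],[0,0,0],0],[[0,0,0],[0,0,0],0],[[0,0,0],[0,0,0],0],[[0,0,0],[0,0,0],0]]'

```text
clock: 8.25
position: [0.5214, 0.171, 0.2354]
tool_rot: [-3.141, -0.0, -0.245]
force: [-1.5, -1.6, 3.7]
grip_width: 0.0
finger_force: 1.7
```

Emit:
arm_command --deltas '[[[0,0,0.08],[0,0,0],0],[[0,0,0],[0,0,0],0],[[0,0,0],[0,0,0],0],[[0,0,0],[0,0,0],0]]'

```text
clock: 8.65
position: [0.5214, 0.1711, 0.2345]
tool_rot: [-3.141, -0.0, -0.245]
force: [-1.7, -2.5, 4.9]
grip_width: -0.0001
finger_force: 2.5
```

Emit:
arm_command --deltas '[[[0,0,-1],[0,0,0],0],[[0,0,-2.5],[0,0,0],0],[[0,0,-2.5],[0,0,0],0],[[-0.4,2.4,0],[0,0,0],0],[[-0.4,2.4,0],[0,0,0],0],[[-0.4,2.4,0],[0,0,0],0],[[-0.4,2.4,0],[0,0,0],0],[[-0.4,2.4,0],[0,0,0],0],[[-0.2,2.1,0],[0,0,0],0],[[0,0,0],[0,0,0],0],[[0,0,0],[0,0,0],0]]'

```text
clock: 9.75
position: [0.466, 0.0397, 0.295]
tool_rot: [-3.141, -0.001, -0.246]
force: [-0.3, 0.1, 0.3]
grip_width: 0.0
finger_force: 0.0
```

```bash
python3 - <<'E'
from m import *
s=bot.observe();print(s["position"],s["force"],s["qpos"],delta([.4655,.0394,.087]))
p=bot.grab_frame("side");cv2.imwrite("pics/s3.png",cv2.resize(p["frame"][140:260,160:320,::-1],None,fx=5,fy=5,interpolation=2))
E
```

```text
[0.46595771 0.03972578 0.29495952] [-0.25512036  0.05448542  0.26083439] [-0.09290305  0.44763953 -0.15164714  2.09620682  0.11493822  0.60430172
 -2.14106842] (array([-0.04,  0.04,  3.5 ]), array([-3.14092470e+00, -8.05131995e-04, -2.45817655e-01]))
```

View pics/s3.png

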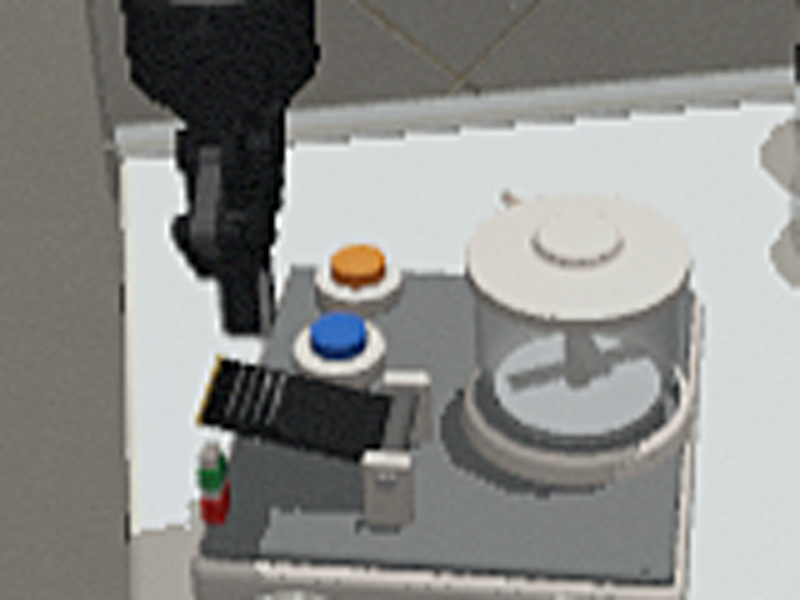

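The fingertips are above the pad ribs (ribs at (260,390), tips at (240,330)), and both buttons are up.

Emit:
arm_command --deltas '[[[0,0,1.2],[0,0,0],0],[[0,0,1.0],[0,0,0],0],[[0,0,0.7],[0,0,0],0],[[0,0,0],[0,0,0],0],[[0,0,0],[0,0,0],0]]'

```text
clock: 10.3
position: [0.4657, 0.0398, 0.2651]
tool_rot: [3.141, 0.001, -0.245]
force: [-0.6, -0.2, -0.2]
grip_width: 0.0001
finger_force: 0.0
```

Emit:
arm_command --deltas '[[[0,0,0.2],[0,0,0],0],[[0,0,0.2],[0,0,0],0],[[0,0,0],[0,0,0],0],[[0,0,0],[0,0,0],0]]'

```text
clock: 10.7
position: [0.4658, 0.0397, 0.2615]
tool_rot: [-3.141, -0.0, -0.245]
force: [-0.6, 0.2, 2.1]
grip_width: -0.0001
finger_force: 1.3
```

Emit:
arm_command --deltas '[[[0,0,0.2],[0,0,0],0],[[0,0,0.2],[0,0,0],0],[[0,0,0],[0,0,0],0],[[0,0,0],[0,0,0],0]]'

```text
clock: 11.1
position: [0.4657, 0.0396, 0.2573]
tool_rot: [3.141, 0.0, -0.245]
force: [-1.7, 0.7, 3.6]
grip_width: 0.0002
finger_force: 1.7
```

Emit:
arm_command --deltas '[[[0,0,0.2],[0,0,0],0],[[0,0,0.2],[0,0,0],0],[[0,0,0.2],[0,0,0],0],[[0,0,0.2],[0,0,0],0],[[0,0,0.1],[0,0,0],0],[[0,0,0],[0,0,0],0],[[0,0,0],[0,0,0],0]]'

```text
clock: 11.8
position: [0.4655, 0.0397, 0.2482]
tool_rot: [3.141, 0.001, -0.245]
force: [-4.3, 1.5, 5.5]
grip_width: -0.0002
finger_force: 2.6
```

```bash
python3 - <<'E'
from m import *
s=bot.observe();print(s["position"],s["force"],s["finger_force"])
p=bot.grab_frame("side");cv2.imwrite("pics/s4.png",cv2.resize(p["frame"][180:260,180:290,::-1],None,fx=7,fy=7,interpolation=2))
E
```

```text
[0.46554799 0.03965029 0.24817694] [-4.32738365  1.47213178  5.45715197] 2.6159130642190576
```

View pics/s4.png

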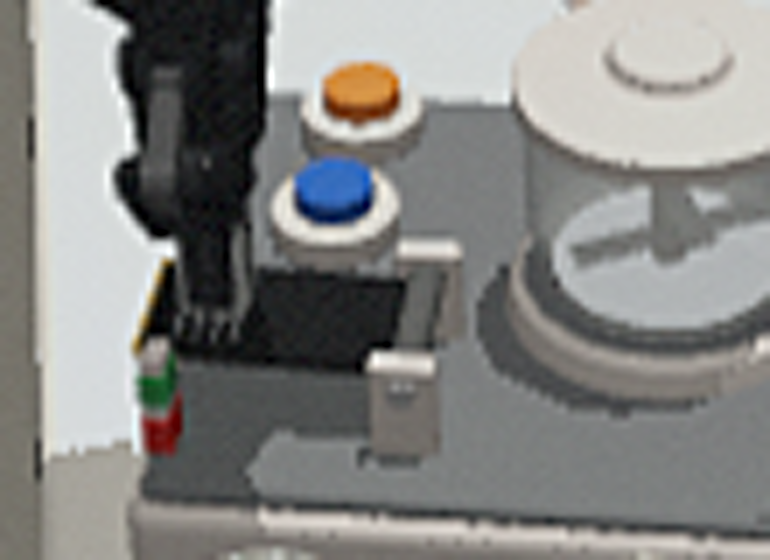

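The fingertips press on the ribs, and the paddle's near yellow corner is at crop (140,348). I'll check its height with the calibration before holding.

```bash
python3 - <<'E'
from m import *
p=bot.grab_frame("side")
for z in(.060,.065,.070,.075,.080,.085):print(z,((proj(p,[.4395,.0224,z])-180)*7+3).round())
# far (hinge) near corner at level, for line check
print(((proj(p,[.4395+.0825,.0224-.0206,.0735])-180)*7+3).round())
E
```

```text
0.06 [144. 385.]
0.065 [143. 372.]
0.07 [141. 360.]
0.075 [140. 347.]
0.08 [138. 335.]
0.085 [137. 322.]
[412. 365.]
```

Emit:
arm_command --deltas '[[[0,0,0.03],[0,0,0],0],[[0,0,0],[0,0,0],0],[[0,0,0],[0,0,0],0],[[0,0,0],[0,0,0],0],[[0,0,0],[0,0,0],0],[[0,0,0],[0,0,0],0],[[0,0,0],[0,0,0],0],[[0,0,0],[0,0,0],0],[[0,0,0],[0,0,0],0],[[0,0,0],[0,0,0],0],[[0,0,0],[0,0,0],0],[[0,0,0],[0,0,0],0]]'

```text
clock: 13.1
position: [0.4655, 0.0397, 0.2479]
tool_rot: [3.141, 0.001, -0.245]
force: [-4.6, 0.3, 5.3]
grip_width: -0.0
finger_force: 2.7
```

The corner stands about 75 mm high. The paddle's top should be near 74 mm when level, so this fits, and so does the 5.5 N. I'll hold it here.

Emit:
arm_command --deltas '[[[0,0,0],[0,0,0],0],[[0,0,0],[0,0,0],0],[[0,0,0],[0,0,0],0],[[0,0,0],[0,0,0],0],[[0,0,0],[0,0,0],0],[[0,0,0],[0,0,0],0],[[0,0,0],[0,0,0],0],[[0,0,0],[0,0,0],0],[[0,0,0],[0,0,0],0],[[0,0,0],[0,0,0],0],[[0,0,0],[0,0,0],0],[[0,0,0],[0,0,0],0],[[0,0,0],[0,0,0],0],[[0,0,0],[0,0,0],0],[[0,0,0],[0,0,0],0],[[0,0,0],[0,0,0],0],[[0,0,0],[0,0,0],0],[[0,0,0],[0,0,0],0],[[0,0,0],[0,0,0],0],[[0,0,0],[0,0,0],0]]'

```text
clock: 15.1
position: [0.4655, 0.0397, 0.2479]
tool_rot: [3.141, 0.001, -0.245]
force: [-3.3, 1.8, 6.1]
grip_width: 0.0001
finger_force: 2.7
```

```bash
python3 -c "
from workcell import bot
s=bot.observe();print(s['clock'],s['position'],s['force'],s['finger_force']);print(bot.job_done())"
```

```text
15.1 [0.4655481  0.03968442 0.24792421] [-3.30279287  1.79702195  6.13127986] 2.655764885712415
the job is handed in; nothing more can be done
None
```

I pressed the blue button and then the orange one, each fully down and released; I then held the paddle about level in the green band for over three seconds and handed the job in at 15.1 s, still holding it; no verdict came back.

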